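# Angle the rail past the post into its bay

### The arm

A 6-joint arm with a two-finger parallel gripper is mounted at the origin on a cart in front of the work surface, level with it; the furniture and walls round the work are solid. World frame = base frame: x ahead of the robot, y to its left, z up, the work surface at z = 0. Lengths are in mm, angles in degrees, forces in N, time in s.
With the tool pointing down it reaches from about 300 to 850 mm from the base axis. Payload 4.2 kg.
Tool frame: the origin (TCP) lies on the centre line of the jaws, within the pads' length; the fingertips stand 14 mm ahead of it and the grasp point (between the pads) lies 5 mm behind it; z points along the fingers, y is the line along which they close (so a half turn about z gives the same grasp; the last joint's range is limited). The gripper opens to 91 mm and grips with 3 to 60 N. Pads are 32 mm wide; open, the fingers measure 118 mm over their backs; the gripper's body (76 mm by 178 mm) begins 60 mm behind the grasp point.
Start: joints at [62.911, 18.312, 89.639, -0, 72.044, -1.146], TCP at [251.558, 517.069, 227.976] pointing down, gripper open.
Joint ranges: [-177.97, 177.97], [-48.28, 115.42], [12.27, 149.76], [-77.06, 257.06], [2.81, 150.46], [-146.56, 146.56]. Speed limits (degrees/s): [147.25, 147.25, 180, 180, 180, 180].

### API

Orientations are given as [roll, pitch, yaw] about the fixed x, y, z axes, in that order (R = Rz(yaw) Ry(pitch) Rx(roll)).
In Python, from workcell import env gives the robot as it stands.
- The arm moves only by the tool arm_command, never from a script. Its argument "motion" is a list of rows, each an object with "offset": the shift along the tool's x, y, z in m, a list of three; "spin": the turn about the tool's z in rad. In form: [{"offset": [tx, ty, tz], "spin": spin}, ...]. A call has 1 to 5 rows; each row shifts and turns the commanded pose from where the row before left it, along the tool's axes as they then stand; what a row does not reach is not made up. A row lasts 1/8 s, in which the tool goes at most 62.5 mm and 10.7 degrees, less where a joint would pass 70% of its speed; a pose out of reach is approached as far as the arm can. A call with a gripper value outside its range is refused whole. "jaw" is the finger opening in m, from 0 to 0.0912, set as the call begins (left out, the last holds). The fingers move at their own pace and stop on an object; "newtons" is the grip in N (left out, the last holds). Time passes only in rows, so rows that do not move let the fingers close. It gives the time, the measured TCP pose, the force, the opening and the grip force at its end, in the units of the state.
- env.state(): the state, without advancing time (a new reading comes with each control period).
- env.grab_frame(name): name is "scene" or "top" or "wrist"; returns (picture, depth): 420x560x3 uint8, blue, green, red; 420x560 float32, mm along the optical axis (not along the pixel's ray), 0 where there is no reading.
- env.camera_model(name): a dict with "fx", "fy", "cx", "cy" (pixels), "eye" and "rotation" of the camera in the world; the wrist camera has in their place "hand_eye" (4x4, takes a point from camera to tool coordinates, whose origin is the TCP and whose axes are the flange's). Camera axes: x right, y down, z forward; pixel columns grow to the right and rows downward; lengths in mm; the calibration is good to about 2 mm. A picture is of the moment at which its call begins: read the wrist's pose just before it. camera_model takes no time and is no camera call.
- env.job_done(): hands the job in; it is judged then, once.
Trained networks look in the newest picture that a camera, given by its name, has taken for a name from the list of things; names that differ only in an ending like _2 or _b are one class to them, and where a whole thing is asked for, a point or a joint stands for the part that bears it (a point fixed in the world has none). Each returns a list of dicts, best first, with "score" (0 to 1); they miss things now and then, are a little off and sometimes report something else, mostly with a low value. They report only what shows in the picture. A call takes as long as a camera call.
- env.boxes_of(camera, target): "bbox" ([left, top, right, bottom] in pixels, round what is visible of it).
- env.pinpoint(camera, target): "location" ([column, row] in pixels: a listed point, or the origin of a listed thing).
The state is a dict: "time_s": time; "qpos": joint angles; "qvel": joint speeds; "effort": joint torques, N m; "ee_pos": TCP position; "ee_rot": TCP orientation; "force": force on the tool from outside, world axes, zero at the start; "torque": the same for the moment, N m; "gripper_width": finger opening in mm; "gripper_force": force on a finger pad.
Only numpy, scipy, OpenCV 4.12 (cv2) and the standard library are available. Lean on these libraries where they do the work, as an engineer would, in place of code of your own. Each camera call takes 0.05 s, during which the arm holds its last target. There are 200 camera calls.

### The job

Put the slotted aluminium rail away in the blue bay just by pushing it along the bench with the fingertips, never lifting or tipping it. Push one end and then the other so that the orange-capped end goes in behind the yellow post first while the black end is still out in front of the bay, then swing the black end in, and leave the rail between the two cheeks, flush against the back fence along its whole length. Leave everything else on the bench where it is.

Things in the scene. Friction and masses are not known exactly. Their poses are not given: they have to be found in the camera images.
- bay: Blue bay fixed to the bench: back fence and two end cheeks, 8 mm thick, 32 high, no floor, open on the side towards the robot. Origin: on the bench, middle of the fence's INNER face. x points into the fence (away from the robot), y left along it. Inner length 245 mm (y -122.5 to +122.5); cheeks span x -34 to 0. A yellow post of the bay stands before its left end. Place and yaw vary.
- post (a point): Foot, on the bench, of the axis of the fixed yellow post, 20 mm in diameter, 55 mm high, at x = -60, y = +72.5 mm in the bay's frame; 50 mm are clear between post and fence.
- rail_mid (a point): Centre of the loose slotted aluminium rail, 200 mm long (its y, towards the orange cap), 26 wide (x), 26 high, 0.14 to 0.28 kg. It lies flat in front of the bay, roughly parallel to the fence (within 12 degrees), its orange end right of the post; slides on the bench, friction varies. When home its centre is at x = -13 mm in the bay's frame.
- orange_end (a point): Centre of the rail's end face with the orange cap (+100 mm along the rail's y), 13 mm above its underside; the left end.
- black_end (a point): Centre of the rail's end face with the black cap (-100 mm along the rail's y), 13 mm above its underside; the right end.
- reagent_e: Bystander, to be left alone: white reagent bottle with green cap, 48x48x88 mm, right of the work. Origin: centre of its underside.
- timer: Bystander, to be left alone: light grey bench timer, 58x64x17 mm, right of the work. Origin: centre of its underside.
- tape_roll: Bystander, to be left alone: green tape roll lying flat, 63x63x18 mm, right of the work. Origin: centre of its underside.
- reagent_d: Bystander, to be left alone: white reagent bottle with yellow cap, 54x54x100 mm, left of the work. Origin: centre of its underside.
- marker_a: Bystander, to be left alone: black marker lying down, 12x140x15 mm, far right. Origin: centre of its underside.
- rail: The same rail; its origin is the centre of its underside, axes as for rail_mid.

How it is judged (in metres and radians):
On the way:
1. the orange end is in behind the post, the black end still out in front of the bay (y of orange_end in the frame of bay between 0.0725 and 0.1275 m and x of orange_end in the frame of bay above -0.045 m and x of black_end in the frame of bay below -0.034 m), for 0.1 s.
At the end, for the whole second after the job is handed in: The rail lies flat and at rest inside the bay: both end faces' centres within 8 mm of the place they have when the rail touches the back fence, the orange end to the left, behind the post, and both ends between the cheeks (x of each of orange_end, black_end in the frame of bay above -0.021 m and y of orange_end in the frame of bay between 0.0725 and 0.1275 m and y of black_end in the frame of bay above -0.1275 m and height (world z) of rail_mid below 0.018 m and angle between rail_mid's own z axis and vertical below 0.06 rad and linear speed of rail below 0.01 m/s).
It fails at once if the rail is lifted more than 10 mm off the bench or tipped over (height (world z) of rail_mid above 0.023 m or angle between rail_mid's own z axis and vertical above 0.15 rad).
It fails at once if a bystander is moved more than 15 mm (distance of any of reagent_e, timer, tape_roll, reagent_d, marker_a from where it was at the start of the episode above 0.015 m).
It also fails if it takes over 72 s, if anything falls off the work surface, if the arm or the gripper's body presses on something with over 40 N, if the wrist force passes 120 N, or if a joint passes its speed limit or range.

## Working session

There is one attempt and no reset: what is moved stays moved. The work goes in short steps, Python scripts to look and compute and a tool call to move; the robot and the scene stay as the last step left them, time stands still between calls to the robot, and variables do not carry over. Pictures are saved under pics/ and viewed, at most 10 in all, crops included, and the job is handed in when it is done.

Besides the shell and the picture viewer there is one more tool, called after "Request:" as name(argument=value, ...), one argument or row to a line, values as JSON. arm_command: Moves the arm, as the interface text tells. Its arguments: {"type":"object","properties":{"motion":{"type":"array"},"jaw":{"type":"number"},"newtons":{"type":"number"}},"required":["motion"]}

```bash
mkdir -p pics; ls; cat > h.py <<'E'
from workcell import env
import numpy as np, cv2
from scipy.spatial.transform import Rotation as R
def ray(cam,px):
    m=env.camera_model(cam); r=np.array(m["rotation"]).reshape(3,3) if np.size(m["rotation"])==9 else R.from_euler('xyz',m["rotation"],degrees=True).as_matrix()
    d=r@np.array([(px[0]-m["cx"])/m["fx"],(px[1]-m["cy"])/m["fy"],1]); return np.array(m["eye"]),d
def atz(cam,px,z):
    e,d=ray(cam,px); return e+d*(z-e[2])/d[2]
E
python3 - <<'E'
from h import *
for c in("scene","top"):
    p,d=env.grab_frame(c); cv2.imwrite(f"pics/{c}0.png",p); print(env.camera_model(c))
for n,z in(("bay",0),("post",0),("rail_mid",13),("orange_end",13),("black_end",13),("reagent_e",0),("reagent_d",0),("timer",0),("tape_roll",0)):
    for q in env.pinpoint("top",n)[:2]: print(n,q,atz("top",q["location"],z).round(1))
s=env.state(); print(s["ee_pos"],s["ee_rot"],s["time_s"])
E
```

```text
pics
{'fx': 542.5552485579017, 'fy': 542.5552485579017, 'cx': 276.22885943803976, 'cy': 205.8920387908512, 'eye': array([-590.92540911,  744.54530574,  945.39319171]), 'rotation': array([-123.127917  ,   -0.74420947, -122.44796112])}
{'fx': 402.3306063991341, 'fy': 402.3306063991341, 'cx': 288.29965800862885, 'cy': 209.96645044878127, 'eye': array([ 338.29128076,  119.74978894, 1143.58000679]), 'rotation': array([-166.36004394,    0.38691935, -116.6225568 ])}
rail_mid {'location': [312.4, 221.4], 'score': 0.83} [525.7 -43.   13. ]
orange_end {'location': [282.6, 239.3], 'score': 0.63} [517.6  56.5  13. ]
black_end {'location': [336.2, 196.5], 'score': 0.59} [ 560.3 -139.1   13. ]
reagent_e {'location': [185.4, 314.5], 'score': 0.82} [452.3 388.5   0. ]
reagent_d {'location': [185.4, 314.5], 'score': 0.82} [452.3 388.5   0. ]
timer {'location': [402.6, 190.5], 'score': 0.77} [ 490.9 -325.8    0. ]
tape_roll {'location': [382.4, 172.7], 'score': 0.67} [ 565.9 -300.1    0. ]
[251.57071949 517.06332615 227.96040917] [1.79995696e+02 1.54607454e-03 1.54056063e+02] 0.55
```

View pics/top0.png

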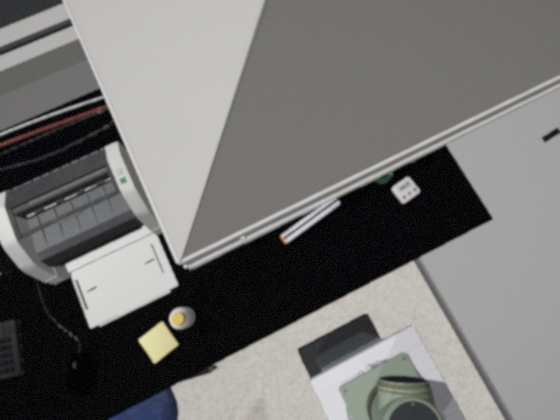

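View pics/scene0.png

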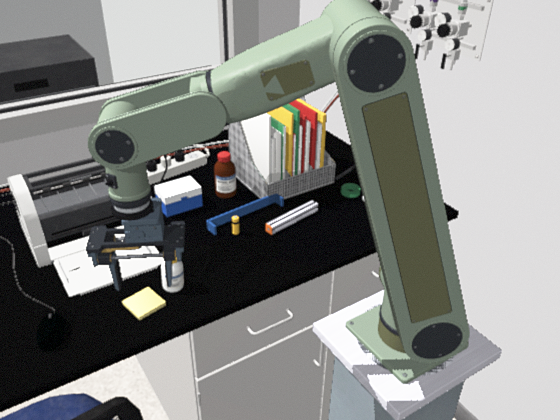

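The top view shows the rail at (312,221) with an overhead panel hiding the bay. The scene view shows the bay at (245,212), the post at (236,225) and the rail at (292,217). I'll measure in the scene camera and check the panel height.

```bash
python3 - <<'E'
from h import *
p,d=env.grab_frame("top")
def cl(cam,u,v,d):
    m=env.camera_model(cam); e,r=ray(cam,(u,v)); return (e+r*d[v,u]).round()
for u,v in((230,200),(300,150),(200,230),(300,200),(400,60)): print("panel",cl("top",u,v,d))
p,d=env.grab_frame("scene")
for n,z in(("bay",0),("post",0),("rail_mid",13),("orange_end",13),("black_end",13),("reagent_d",0),("reagent_e",0),("tape_roll",0)):
    for q in env.pinpoint("scene",n)[:1]: print(n,q,atz("scene",q["location"],z).round(1))
# blue mask cloud
h=cv2.cvtColor(p,cv2.COLOR_BGR2HSV)
def cloud(lo,hi,box):
    m=cv2.inRange(h,lo,hi); k=np.zeros_like(m); k[box[1]:box[3],box[0]:box[2]]=1
    v,u=np.where((m>0)&(k>0)&(d>0)); mm=env.camera_model("scene")
    r=R.from_euler('xyz',mm["rotation"],degrees=True).as_matrix()
    P=np.c_[(u-mm["cx"])/mm["fx"],(v-mm["cy"])/mm["fy"],np.ones(len(u))]*d[v,u][:,None]
    return P@r.T+mm["eye"],u,v
P,u,v=cloud((100,90,40),(125,255,255),(200,190,292,240))
print(len(P),P.min(0),P.max(0))
t=P[(P[:,2]>27)&(P[:,2]<38)]; print("top pts",len(t)); np.save("bay.npy",t)
i=t[:,1].argsort(); print(t[i][::max(1,len(i)//40)].round())
P,u,v=cloud((18,120,80),(32,255,255),(225,210,250,240)); print("post",len(P),P[P[:,2]>48].mean(0),P.mean(0),P[:,2].max())
cv2.imwrite("pics/s1.png",cv2.resize(p[170:260,180:340],None,fx=5,fy=5,interpolation=cv2.INTER_CUBIC))
E
```

```text
panel [417. 125. 892.]
panel [421.  72. 909.]
panel [412. 152. 873.]
panel [407.  78. 847.]
panel [430.   6. 946.]
bay {'location': [244.5, 212.8], 'score': 0.68} [643.3  62.7   0. ]
post {'location': [238.2, 230.4], 'score': 0.59} [571.3 125.3  -0. ]
rail_mid {'location': [290.3, 215.9], 'score': 0.61} [538.7 -39.1  13. ]
orange_end {'location': [265.6, 226.5], 'score': 0.67} [530.3  54.8  13. ]
black_end {'location': [313.2, 205.0], 'score': 0.84} [ 552.  -134.9   13. ]
reagent_d {'location': [173.8, 285.3], 'score': 0.64} [445.1 386.3   0. ]
reagent_e {'location': [173.8, 285.3], 'score': 0.64} [445.1 386.3   0. ]
tape_roll {'location': [349.8, 189.6], 'score': 0.59} [ 581.2 -307.7    0. ]
888 [582.44424714 -65.02247656  -2.99588761] [788.15277047 202.72269535  41.03422055]
top pts 236
[[611. -59.  32.]
 [612. -56.  32.]
 [628. -55.  32.]
 [648. -53.  29.]
 [645. -40.  31.]
 [641. -26.  31.]
 [639. -17.  31.]
 [639. -10.  37.]
 [641.  -4.  38.]
 [637.   3.  27.]
 [640.   8.  31.]
 [642.  14.  36.]
 [640.  23.  32.]
 [639.  30.  32.]
 [636.  36.  31.]
 [636.  40.  33.]
 [635.  47.  28.]
 [636.  54.  30.]
 [642.  61.  33.]
 [635.  68.  36.]
 [635.  75.  34.]
 [633.  80.  37.]
 [638.  88.  33.]
 [636.  93.  32.]
 [635.  97.  31.]
 [635. 103.  33.]
 [631. 109.  30.]
 [635. 117.  30.]
 [627. 122.  29.]
 [626. 129.  32.]
 [635. 135.  29.]
 [626. 142.  33.]
 [631. 150.  33.]
 [625. 157.  32.]
 [747. 160.  35.]
 [751. 162.  29.]
 [628. 168.  34.]
 [628. 175.  33.]
 [626. 180.  28.]
 [622. 185.  33.]
 [598. 190.  31.]
 [589. 192.  33.]
 [586. 193.  32.]
 [608. 195.  34.]
 [593. 196.  29.]
 [604. 197.  34.]
 [621. 198.  35.]
 [622. 201.  28.]]
post 116 [563.37181578 138.87201372  53.55794183] [566.20847127 138.53733846  26.11945095] 59.776964158722194
```

View pics/s1.png

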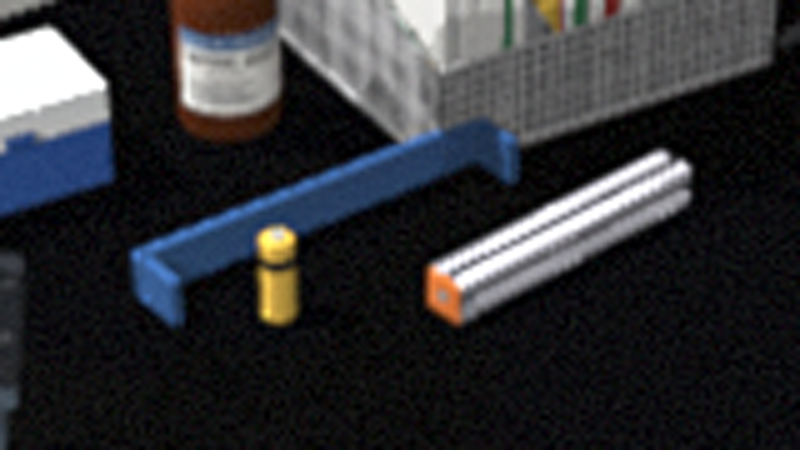

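The crop shows the bay, open towards the robot, with the post at (278,275) and the rail to its right. Next I turn the tool to the bay's axes (yaw about 185.7) and fly over for a wrist look.

Request:
arm_command(
  motion=[
    {"offset": [0,0,-0.03],"spin": -0.184},
    {"offset": [0,0,-0.03],"spin": -0.184},
    {"offset": [0,0,-0.02],"spin": -0.185},
  ],
  jaw=0,
)

```text
time_s: 1.42
ee_pos: [251.7, 517.4, 309.6]
ee_rot: [179.9, 0.1, -173.9]
force: [-0.0, -0.3, 0.2]
gripper_width: 64.0
gripper_force: 0.0
```

Request:
arm_command(
  motion=[
    {"offset": [-0.015,-0.058,0]},
    {"offset": [-0.015,-0.058,0]},
    {"offset": [-0.015,-0.058,0]},
    {"offset": [-0.015,-0.058,0]},
    {"offset": [-0.015,-0.058,0]},
  ],
)

```text
invalid input at $.motion[0]: expected keys offset, spin
```

Request:
arm_command(
  motion=[
    {"offset": [-0.015,-0.058,0]},
    {"offset": [-0.015,-0.058,0]},
    {"offset": [-0.015,-0.058,0]},
    {"offset": [-0.015,-0.058,0]},
    {"offset": [0,0,0]},
  ],
)

```text
invalid input at $.motion[0]: expected keys offset, spin
```

Request:
arm_command(
  motion=[
    {"offset": [-0.015,-0.058,0],"spin": 0},
    {"offset": [-0.015,-0.058,0],"spin": 0},
    {"offset": [-0.015,-0.058,0],"spin": 0},
    {"offset": [-0.015,-0.058,0],"spin": 0},
    {"offset": [-0.015,-0.058,0],"spin": 0},
  ],
)

```text
time_s: 2.05
ee_pos: [355.5, 234.3, 308.2]
ee_rot: [180.0, 0.1, -174.2]
force: [1.7, -0.5, -1.0]
gripper_width: 13.8
gripper_force: 0.0
```

Request:
arm_command(
  motion=[
    {"offset": [-0.015,-0.058,0],"spin": 0},
    {"offset": [-0.015,-0.058,0],"spin": 0},
    {"offset": [-0.015,-0.058,0],"spin": 0},
    {"offset": [-0.015,-0.058,0],"spin": 0},
    {"offset": [0,0,0],"spin": 0},
  ],
)

```text
time_s: 2.68
ee_pos: [439.0, 7.8, 307.8]
ee_rot: [-180.0, 0.0, -174.6]
force: [-0.4, 0.6, -0.4]
gripper_width: 0.3
gripper_force: 0.0
```

```bash
cat >> h.py <<'E'
def wpose():
    s=env.state(); m=np.array(env.camera_model("wrist")["hand_eye"])
    T=np.eye(4); T[:3,:3]=R.from_euler('xyz',s["ee_rot"],degrees=True).as_matrix(); T[:3,3]=s["ee_pos"]
    return T@m
def watz(T,px,z):
    m=env.camera_model("wrist"); d=T[:3,:3]@np.array([(px[0]-m["cx"])/m["fx"],(px[1]-m["cy"])/m["fy"],1]); return T[:3,3]+d*(z-T[2,3])/d[2]
def look(png=None,names=(("bay",0),("post",0),("rail_mid",13),("orange_end",13),("black_end",13))):
    T=wpose(); p,d=env.grab_frame("wrist")
    if png: cv2.imwrite(png,p)
    o={}
    for n,z in names:
        for q in env.pinpoint("wrist",n)[:1]:
            o[n]=watz(T,q["location"],z); print(n,q["location"],q["score"],o[n].round(1))
    return T,p,d,o
E
python3 - <<'E'
from h import *
print(env.camera_model("wrist"))
T,p,d,o=look("pics/w1.png",(("bay",0),("post",0),("rail_mid",13),("orange_end",13),("black_end",13),("reagent_e",0),("tape_roll",0)))
s=env.state();print(s["time_s"],s["ee_pos"],s["ee_rot"])
E
```

```text
{'fx': 329.0874752259615, 'fy': 329.0874752259615, 'cx': 272.01441295195764, 'cy': 212.2579946513467, 'hand_eye': array([[ 3.69414651e-04, -9.70320759e-01, -2.41821190e-01,
         6.73227406e+01],
       [ 9.99999928e-01,  3.80602798e-04,  4.45903098e-07,
         4.20390249e-01],
       [ 9.16051526e-05, -2.41821173e-01,  9.70320829e-01,
        -1.56491869e+02],
       [ 0.00000000e+00,  0.00000000e+00,  0.00000000e+00,
         1.00000000e+00]])}
rail_mid [234.4, 243.8] 0.6 [535.9 -37.6  13. ]
orange_end [301.3, 238.0] 0.76 [518.   57.8  13. ]
black_end [64.1, 245.4] 0.7 [ 561.6 -283.4   13. ]
reagent_e [537.8, 210.0] 0.72 [447.6 396.    0. ]
tape_roll [64.6, 244.1] 0.84 [ 564.9 -290.8    0. ]
3.075 [437.82515093  12.33192865 308.05132413] [ 1.79989935e+02  1.30370615e-02 -1.74126477e+02]
```

View pics/w1.png

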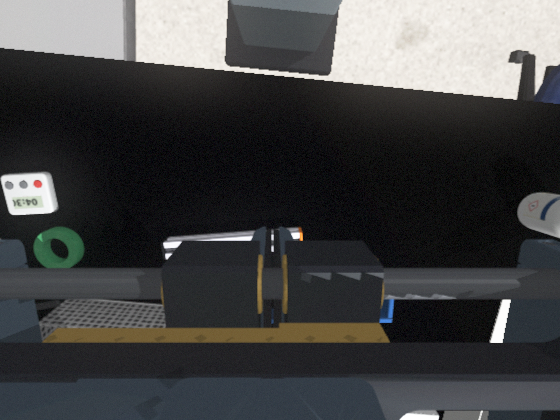

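The wrist view shows the rail at (235,240), the tape at (60,247) and the timer at (28,195), with the gripper hiding the bay. I'll move forward so the bay shows in the free upper half.

Request:
arm_command(
  motion=[
    {"offset": [-0.055,-0.005,0],"spin": 0},
    {"offset": [-0.055,-0.005,0],"spin": 0},
    {"offset": [-0.03,0,0],"spin": 0},
    {"offset": [0,0,0],"spin": 0},
    {"offset": [0,0,0],"spin": 0},
  ],
)

```text
time_s: 3.7
ee_pos: [577.3, 15.8, 307.8]
ee_rot: [180.0, -0.1, -174.2]
force: [-0.7, 0.2, -0.3]
gripper_width: 0.6
gripper_force: 0.0
```

```bash
python3 - <<'E'
from h import *
T,p,d,o=look("pics/w2.png",(("bay",0),("post",0),("rail_mid",13),("orange_end",13),("black_end",13),("reagent_e",0)))
s=env.state();print(s["time_s"],s["ee_pos"],s["ee_rot"]); np.save("T2.npy",T)
E
```

```text
bay [308.5, 223.4] 0.59 [636.4  76.    0. ]
post [360.3, 180.1] 0.65 [565.5 141.    0. ]
rail_mid [234.3, 147.3] 0.62 [537.3 -38.9  13. ]
orange_end [309.4, 135.7] 0.75 [511.9  59.8  13. ]
black_end [159.4, 149.6] 0.92 [ 550.6 -139.3   13. ]
reagent_e [559.0, 113.9] 0.8 [449.2 393.7   0. ]
4.05 [577.9169223   15.22635509 308.43262597] [ 1.79997846e+02  3.98649108e-02 -1.74259258e+02]
```

View pics/w2.png

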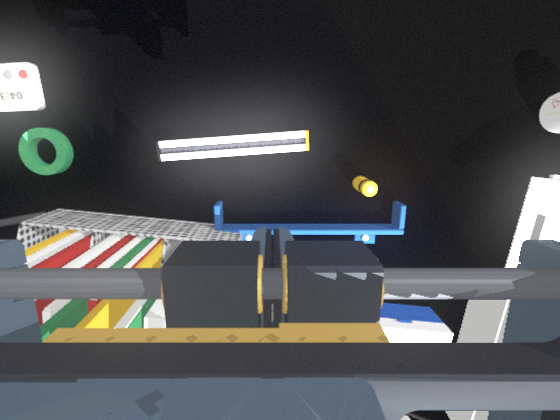

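The wrist view now shows everything: rail from (158,150) to (309,140), post at (360,183), fence along row 230 with cheeks at x=219 and x=399, and nothing right of the rail. Now a fit by colour.

```bash
cat >> h.py <<'E'
def measure(T,p,bay=None,verbose=True):
    """bay: (origin xy, yaw). returns bay, rail orange & black end xy in bay frame (mm)"""
    h=cv2.cvtColor(p,cv2.COLOR_BGR2HSV)
    if bay is None:
        m=cv2.inRange(h,(100,120,60),(125,255,255)); m[:, :205]=0; m[:,415:]=0; m[245:]=0; m[:195]=0
        v,u=np.where(m>0); top={}
        for x in range(228,390,2):
            if x in range(355,380): continue
            r=v[u==x]
            if len(r): top[x]=r.min()-.5
        P=np.array([watz(T,(x,y),32)[:2] for x,y in top.items()])
        vx,vy,x0,y0=cv2.fitLine(P.astype(np.float32),cv2.DIST_HUBER,0,.01,.01).ravel()
        if vy<0: vx,vy=-vx,-vy
        yaw=np.arctan2(-vx,vy)
        yd=np.array([vx,vy]); xd=np.array([vy,-vx]); o=np.array([x0,y0])
        w=(v<215); e=[watz(T,(c,212),32)[:2] for c in (u[w&(u<300)].min()-.5,u[w&(u>300)].max()+.5)]
        s=[(q-o)@yd for q in e]; print("outer cheek span",s[1]-s[0],"yaw",np.degrees(yaw))
        bay=(o+yd*np.mean(s),yaw)
    o,yaw=bay; c,s=np.cos(yaw),np.sin(yaw); B=np.array([[c,s],[-s,c]])
    return bay,(lambda q:B@(np.asarray(q)[:2]-o))
def railfit(T,p,f,box=(100,60,420,225)):
    h=cv2.cvtColor(p,cv2.COLOR_BGR2HSV); x0,y0,x1,y1=box
    w=((h[...,2]>150)&(h[...,1]<60)).astype(np.uint8); og=cv2.inRange(h,(4,120,90),(17,255,255))
    k=np.zeros_like(w);k[y0:y1,x0:x1]=1; w*=k; og=og*k
    w=cv2.morphologyEx(w,cv2.MORPH_CLOSE,np.ones((9,9)))
    n,l,st,_=cv2.connectedComponentsWithStats(w); i=1+st[1:,4].argmax(); v,u=np.where(l==i)
    P=np.array([f(watz(T,q,26)) for q in zip(u,v)]).astype(np.float32)
    print("rail rect",cv2.minAreaRect(P),"ylim",P[:,1].min(),P[:,1].max())
    vo,uo=np.where(og>0)
    if len(uo): print("orange c",f(watz(T,(uo.mean(),vo.mean()),20)).round(1),len(uo))
E
python3 - <<'E'
from h import *
T=np.load("T2.npy");p=cv2.imread("pics/w2.png")
bay,f=measure(T,p); print(bay); np.save("bay.npy",np.r_[bay[0],bay[1]])
railfit(T,p,f)
for n,q in(("post",(565.5,141)),("orange",(511.9,59.8)),("black",(550.6,-139.3)),("mid",(537.3,-38.9)),("tcp",(577.9,15.2))): print(n,f(q).round(1))
E
```

```text
outer cheek span 261.2265723930495 yaw 5.8166757
(array([626.2583154 ,  72.88895525]), np.float32(0.10152014))Traceback (most recent call last):
  File "<stdin>", line 4, in <module>
  File "h.py", line 49, in railfit
    P=np.array([f(watz(T,q,26)) for q in zip(u,v)]).astype(np.float32)
                  ~~~~^^^^^^^^
  File "h.py", line 14, in watz
    m=env.camera_model("wrist"); d=T[:3,:3]@np.array([(px[0]-m["cx"])/m["fx"],(px[1]-m["cy"])/m["fy"],1]); return T[:3,3]+d*(z-T[2,3])/d[2]
ValueError: time passes only in moves, steps and waits
```

```bash
sed -i 's/P=np.array(\[watz(T,(x,y),32)/P=np.array([watz(T,(x,y),0)/; s/    m=env.camera_model("wrist"); d=T/    m=WM; d=T/' h.py
sed -i 's/^def ray/WM=env.camera_model("wrist")\ndef ray/' h.py
python3 - <<'E'
from h import *
T=np.load("T2.npy");p=cv2.imread("pics/w2.png")
bay,f=measure(T,p); print(bay); np.save("bay.npy",np.r_[bay[0],bay[1]])
railfit(T,p,f)
for n,q in(("post",(565.5,141)),("orange",(511.9,59.8)),("black",(550.6,-139.3)),("mid",(537.3,-38.9)),("tcp",(577.9,15.2))): print(n,f(q).round(1))
E
```

```text
outer cheek span 261.2265784150779 yaw 5.8166547
(array([635.20912392,  73.80076799]), np.float32(0.10151978))
rail rect ((-111.69207763671875, -103.70796203613281), (27.187786102294922, 192.63082885742188), 4.086929798126221) ylim -200.24998 -6.860309
orange c [-117.8   -5. ] 14
post [-62.5  73.9]
orange [-124.1   -1.4]
black [-105.8 -203.4]
mid [-108.8 -102.2]
tcp [-63.  -52.5]
```

Request:
arm_command(
  motion=[
    {"offset": [0.059,0.018,0],"spin": 0},
    {"offset": [0.058,0.0175,0],"spin": 0},
    {"offset": [0,0,0.06],"spin": 0},
    {"offset": [0,0,0.06],"spin": 0},
    {"offset": [0,0,0.06],"spin": 0},
  ],
)

```text
time_s: 4.68
ee_pos: [458.4, 38.9, 127.1]
ee_rot: [-180.0, 0.2, -174.3]
force: [0.5, -0.1, -1.5]
gripper_width: 0.1
gripper_force: 0.0
```

Request:
arm_command(
  motion=[
    {"offset": [0,0,0.055],"spin": 0},
    {"offset": [0,0,0.04],"spin": 0},
    {"offset": [0,0,0.013],"spin": 0},
    {"offset": [0,0,0],"spin": 0},
    {"offset": [0,0,0],"spin": 0},
  ],
)

```text
time_s: 5.3
ee_pos: [459.9, 39.0, 21.5]
ee_rot: [-180.0, 0.2, -174.3]
force: [0.9, 0.1, 0.2]
gripper_width: 0.4
gripper_force: 0.0
```

```bash
cat >> h.py <<'E'
def F():
    o=np.load("bay.npy"); c,s=np.cos(o[2]),np.sin(o[2]); B=np.array([[c,s],[-s,c]]); return lambda q:B@(np.asarray(q)[:2]-o[:2])
E
python3 -c "
from h import *
s=env.state(); print(F()(s['ee_pos']),s['ee_pos'],s['ee_rot'],s['time_s'])"
```

```text
[-177.97378728  -16.8991704 ] [459.86432643  38.95176642  21.4550619 ] [-179.99671942    0.20080293 -174.25991493] 5.3
```

Request:
arm_command(
  motion=[
    {"offset": [-0.015,0,0],"spin": 0},
    {"offset": [-0.012,0,0],"spin": 0},
    {"offset": [-0.01,0,0],"spin": 0},
    {"offset": [-0.012,0,0],"spin": 0},
    {"offset": [-0.012,0,0],"spin": 0},
  ],
)

```text
time_s: 5.92
ee_pos: [519.6, 45.0, 19.8]
ee_rot: [180.0, -0.0, -174.3]
force: [-2.3, -0.3, 1.3]
gripper_width: 0.6
gripper_force: 0.9
```

Request:
arm_command(
  motion=[
    {"offset": [-0.01,0,0],"spin": 0},
    {"offset": [0,0,0],"spin": 0},
    {"offset": [0.02,0,0],"spin": 0},
    {"offset": [0,0,-0.05],"spin": 0},
    {"offset": [0,0,0],"spin": 0},
  ],
)

```text
time_s: 6.55
ee_pos: [511.8, 44.1, 73.0]
ee_rot: [-180.0, 0.5, -174.3]
force: [-0.6, 0.4, 0.2]
gripper_width: 0.1
gripper_force: 0.0
```

```bash
cat > look_s.py <<'E'
import sys
from h import *
f=F(); env.grab_frame("scene"); o={}
for n in("rail_mid","orange_end","black_end"):
    for q in env.pinpoint("scene",n)[:1]: o[n]=f(atz("scene",q["location"],13)); print(n,q["score"],o[n].round(1))
s=env.state(); print("tcp",f(s["ee_pos"]).round(1),s["ee_pos"][2],s["time_s"])
E
python3 look_s.py
```

```text
rail_mid 0.89 [ -88.  -110.5]
orange_end 0.64 [-59.5 -11.6]
black_end 0.68 [-123.5 -202.3]
tcp [-129.1  -16.9] 69.15026290507426 6.75
```

Request:
arm_command(
  motion=[
    {"offset": [0.012,-0.036,0],"spin": 0.14},
    {"offset": [0.01,-0.036,0],"spin": 0.14},
    {"offset": [0,0,0],"spin": 0},
    {"offset": [0,0,0.05],"spin": 0},
    {"offset": [0,0,0],"spin": 0},
  ],
)

```text
time_s: 7.38
ee_pos: [486.4, -27.9, 17.1]
ee_rot: [-180.0, -0.5, 169.8]
force: [0.3, 0.6, -0.1]
gripper_width: 0.2
gripper_force: 0.0
```

```bash
python3 -c "
from h import *
s=env.state(); print(F()(s['ee_pos']),s['ee_pos'],s['ee_rot'],s['time_s'])"
```

```text
[-158.30174766  -86.05087631] [486.44329374 -27.85022509  17.056452  ] [-179.96797748   -0.50198141  169.76128494] 7.375
```

Request:
arm_command(
  motion=[
    {"offset": [-0.015,0,-0.002],"spin": 0},
    {"offset": [-0.01,0,0],"spin": 0},
    {"offset": [-0.01,0,0],"spin": 0},
    {"offset": [-0.011,0,0],"spin": 0},
    {"offset": [-0.011,0,0],"spin": 0},
  ],
)

```text
time_s: 8.0
ee_pos: [545.5, -38.8, 22.1]
ee_rot: [-180.0, -0.1, 169.7]
force: [-3.8, 0.9, 2.9]
gripper_width: 0.2
gripper_force: 1.9
```

Request:
arm_command(
  motion=[
    {"offset": [0,0,0],"spin": 0},
    {"offset": [0.03,0,0],"spin": 0},
    {"offset": [0,0,-0.06],"spin": 0},
    {"offset": [0,0,-0.06],"spin": 0},
    {"offset": [0,0,0],"spin": 0},
  ],
)

```text
time_s: 8.62
ee_pos: [520.1, -33.9, 146.9]
ee_rot: [179.9, 0.8, 169.7]
force: [-0.4, 0.3, -0.4]
gripper_width: 0.5
gripper_force: 0.0
```

```bash
python3 look_s.py
```

```text
rail_mid 0.82 [ -70.6 -115.5]
orange_end 0.9 [-39.3 -17.1]
black_end 0.64 [ -91.7 -211.2]
tcp [-130.3  -94.5] 140.57217344879274 8.825
```

Request:
arm_command(
  motion=[
    {"offset": [0,0,-0.055],"spin": 0},
    {"offset": [0,0,-0.055],"spin": 0},
    {"offset": [-0.04,0,-0.04],"spin": 0},
    {"offset": [-0.03,0,0],"spin": 0},
    {"offset": [0,0,0],"spin": 0},
  ],
)

```text
time_s: 9.45
ee_pos: [585.9, -46.3, 289.4]
ee_rot: [-180.0, -0.2, 169.7]
force: [-0.7, 0.2, -0.2]
gripper_width: 0.1
gripper_force: 0.0
```

```bash
cat > look_w.py <<'E'
import sys
from h import *
f=F(); T,p,d,o=look(sys.argv[1],(("post",0),("orange_end",13),("black_end",13),("rail_mid",13)))
for n in o: print(n,f(o[n]).round(1))
railfit(T,p,f)
s=env.state(); print("tcp",f(s["ee_pos"]).round(1),s["ee_pos"],s["ee_rot"],s["time_s"])
E
python3 look_w.py pics/w3.png
```

```text
post [407.2, 142.7] 0.66 [566.5 139.9   0. ]
orange_end [348.2, 179.3] 0.67 [598.7  54.2  13. ]
black_end [194.0, 178.0] 0.58 [ 560.5 -146.    13. ]
rail_mid [269.4, 177.6] 0.7 [577.8 -47.9  13. ]
post [-61.6  72.8]
orange_end [-38.3 -15.8]
black_end [ -96.6 -211.1]
rail_mid [ -69.4 -115.2]
rail rect ((-70.34583282470703, -112.01077270507812), (194.68101501464844, 29.58335304260254), 73.88845825195312) ylim -208.23724 -17.875471
orange c [-45.4 -17.7] 15
tcp [ -63.3 -113.8] [583.75453472 -45.78627955 291.08923281] [-1.79995942e+02 -1.26381370e-01  1.69703149e+02] 9.7
```

View pics/w3.png

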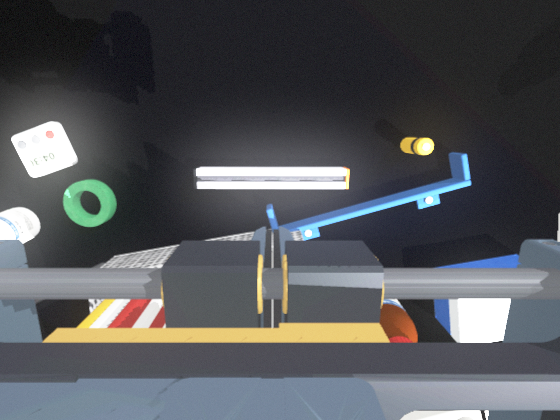

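The wrist view shows the rail from (196,178) to (349,178), with its orange end heading for the gap between the post (417,146) and the fence. Reagent_e is far left at (20,225). Now an axial push on the black end.

Request:
arm_command(
  motion=[
    {"offset": [0.003,-0.045,0],"spin": 0},
    {"offset": [0.002,-0.045,0],"spin": 0},
    {"offset": [0.002,-0.045,0],"spin": 0},
    {"offset": [0,0,0.06],"spin": 0},
    {"offset": [0,0,0.06],"spin": 0},
  ],
)

```text
time_s: 10.32
ee_pos: [553.3, -178.1, 171.4]
ee_rot: [-180.0, 0.1, 169.6]
force: [0.3, -0.4, -0.6]
gripper_width: 0.3
gripper_force: 0.0
```

Request:
arm_command(
  motion=[
    {"offset": [0,0,0.06],"spin": 0},
    {"offset": [0,0,0.05],"spin": 0},
    {"offset": [0,0,0.039],"spin": 0},
    {"offset": [0,0,0],"spin": 0},
    {"offset": [0,0,0],"spin": 0},
  ],
)

```text
time_s: 10.95
ee_pos: [554.7, -177.8, 24.5]
ee_rot: [-180.0, 0.1, 169.7]
force: [0.6, 0.9, 0.9]
gripper_width: 0.3
gripper_force: 0.0
```

```bash
python3 -c "
from h import *
s=env.state(); print(F()(s['ee_pos']),s['ee_pos'],s['ee_rot'],s['time_s'])"
```

```text
[-105.55592195 -242.13306609] [ 554.73577204 -177.78324181   24.52047861] [-1.79981799e+02  1.47648440e-01  1.69705238e+02] 10.95
```

Request:
arm_command(
  motion=[
    {"offset": [0,0.014,0.003],"spin": 0},
    {"offset": [0,0.01,0],"spin": 0},
    {"offset": [0,0.01,0],"spin": 0},
    {"offset": [0,0.012,0],"spin": 0},
    {"offset": [0,0.012,0],"spin": 0},
  ],
)

```text
time_s: 11.58
ee_pos: [565.2, -120.7, 21.1]
ee_rot: [-179.9, 0.2, 169.8]
force: [-1.5, -4.8, 5.0]
gripper_width: 0.3
gripper_force: 2.9
```

Request:
arm_command(
  motion=[
    {"offset": [0,0.012,0],"spin": 0},
    {"offset": [0,0.01,0],"spin": 0},
    {"offset": [0,0,0],"spin": 0},
  ],
)

```text
time_s: 11.95
ee_pos: [568.6, -97.8, 20.4]
ee_rot: [180.0, 0.1, 169.7]
force: [0.3, -0.4, -0.2]
gripper_width: 0.4
gripper_force: 0.0
```

```bash
python3 look_s.py
```

```text
rail_mid 0.77 [-50.6 -61.2]
orange_end 0.76 [-22.6  32.7]
black_end 0.65 [ -91.2 -149.1]
tcp [ -84.6 -164.6] 19.608901423812963 12.15
```

Request:
arm_command(
  motion=[
    {"offset": [0,0.01,0],"spin": 0},
    {"offset": [0,0.01,0],"spin": 0},
    {"offset": [0,0.01,0],"spin": 0},
    {"offset": [0,0.008,0],"spin": 0},
    {"offset": [0,0,0],"spin": 0},
  ],
)

```text
time_s: 12.78
ee_pos: [575.2, -60.5, 20.0]
ee_rot: [180.0, 0.0, 169.8]
force: [-0.5, 0.3, 0.2]
gripper_width: 0.7
gripper_force: 0.0
```

```bash
python3 look_s.py; python3 - <<'E'
from h import *
p,d=env.grab_frame("scene"); cv2.imwrite("pics/s2.png",cv2.resize(p[170:260,180:340],None,fx=5,fy=5,interpolation=cv2.INTER_CUBIC))
E
```

```text
rail_mid 0.76 [-37.6 -19.5]
orange_end 0.55 [-6.  71.3]
black_end 0.64 [ -73.4 -108.8]
tcp [ -73.6 -128.5] 20.047325051277173 12.975
```

View pics/s2.png

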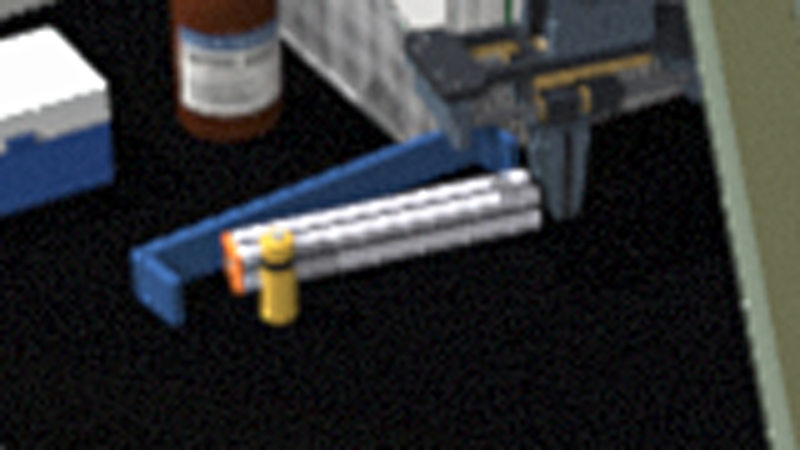

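The scene crop shows the orange end (230,262) behind the post (278,275), with the black end still out in front of the right cheek. A little more push along the bay's y.

Request:
arm_command(
  motion=[
    {"offset": [0.002,0.008,0],"spin": 0},
    {"offset": [0.002,0.007,0],"spin": 0},
    {"offset": [0.001,0.004,0],"spin": 0},
    {"offset": [0,0,0],"spin": 0},
    {"offset": [0,0,0],"spin": 0},
  ],
)

```text
time_s: 13.65
ee_pos: [573.4, -41.5, 19.9]
ee_rot: [180.0, -0.0, 169.7]
force: [-0.1, -0.6, -0.2]
gripper_width: 0.3
gripper_force: 0.0
```

```bash
python3 look_s.py
```

```text
rail_mid 0.94 [-44.   -4.5]
orange_end 0.77 [-6.6 93.9]
black_end 0.75 [-77.7 -94.2]
tcp [ -73.2 -108.8] 19.914048916368863 13.85
```

Request:
arm_command(
  motion=[
    {"offset": [0,-0.012,0],"spin": 0},
    {"offset": [0,0,-0.06],"spin": 0},
    {"offset": [0.03,0.012,0],"spin": 0},
    {"offset": [0.028,0.013,0],"spin": 0},
    {"offset": [0,0,0],"spin": -0.14},
  ],
)

```text
time_s: 14.48
ee_pos: [516.3, -18.5, 80.0]
ee_rot: [180.0, -0.1, 178.0]
force: [0.1, -0.9, 0.1]
gripper_width: 0.3
gripper_force: 0.0
```

Request:
arm_command(
  motion=[
    {"offset": [0,0,0],"spin": -0.14},
    {"offset": [0,0,0.03],"spin": 0},
    {"offset": [0,0,0.03],"spin": 0},
    {"offset": [0,0,0],"spin": 0},
  ],
)

```text
time_s: 14.98
ee_pos: [516.8, -19.2, 18.3]
ee_rot: [180.0, -0.3, -174.3]
force: [-0.2, -0.0, 0.2]
gripper_width: 0.6
gripper_force: 0.0
```

```bash
python3 look_s.py
```

```text
orange_end 0.58 [-5.5 97.1]
black_end 0.59 [-83.4 -88.9]
tcp [-124.3  -80.6] 21.148679714401847 15.175
```

Request:
arm_command(
  motion=[
    {"offset": [-0.016,0,0],"spin": 0},
    {"offset": [-0.012,0,0],"spin": 0},
    {"offset": [-0.011,0,0],"spin": 0},
    {"offset": [-0.011,0,0],"spin": 0},
    {"offset": [-0.01,0,0],"spin": 0},
  ],
)

```text
time_s: 15.8
ee_pos: [579.0, -12.6, 19.8]
ee_rot: [180.0, -0.0, -174.3]
force: [-1.0, -0.6, 0.8]
gripper_width: 0.3
gripper_force: 0.6
```

Request:
arm_command(
  motion=[
    {"offset": [-0.008,0,0],"spin": 0},
    {"offset": [-0.005,0,0],"spin": 0},
    {"offset": [0,0,0],"spin": 0},
  ],
)

```text
time_s: 16.18
ee_pos: [591.8, -11.3, 19.9]
ee_rot: [180.0, 0.0, -174.3]
force: [-0.5, 0.6, -0.2]
gripper_width: -0.0
gripper_force: 0.0
```

```bash
python3 look_s.py
```

```text
rail_mid 0.64 [-20.5  -0.5]
orange_end 0.79 [-26.2 108.2]
black_end 0.36 [-30.7  22.8]
tcp [-52.4 -80.2] 20.021503551004866 16.375
```

Request:
arm_command(
  motion=[
    {"offset": [-0.004,0,0],"spin": 0},
    {"offset": [-0.004,0,0],"spin": 0},
    {"offset": [-0.003,0,0],"spin": 0},
    {"offset": [0,0,0],"spin": 0},
  ],
)

```text
time_s: 16.88
ee_pos: [598.7, -10.7, 19.9]
ee_rot: [180.0, -0.5, -174.2]
force: [-9.2, -3.0, 6.9]
gripper_width: 0.7
gripper_force: 4.6
```

Request:
arm_command(
  motion=[
    {"offset": [0.03,0,0],"spin": 0},
    {"offset": [0,0,-0.06],"spin": 0},
    {"offset": [0,0.03,-0.05],"spin": 0},
    {"offset": [0,0.03,-0.05],"spin": 0},
    {"offset": [0,0.02,-0.055],"spin": 0},
  ],
)

```text
time_s: 17.5
ee_pos: [564.3, 67.6, 236.6]
ee_rot: [180.0, 0.0, -174.2]
force: [0.9, -0.3, -0.0]
gripper_width: 0.2
gripper_force: 0.0
```

Request:
arm_command(
  motion=[
    {"offset": [0,0,-0.055],"spin": 0},
    {"offset": [-0.005,0,0],"spin": 0},
    {"offset": [0,0,0],"spin": 0},
    {"offset": [0,0,0],"spin": 0},
  ],
)

```text
time_s: 18.0
ee_pos: [568.7, 66.6, 288.0]
ee_rot: [180.0, -0.2, -174.3]
force: [0.2, 0.2, -0.2]
gripper_width: 0.5
gripper_force: 0.0
```

```bash
python3 look_w.py pics/w4.png
```

```text
post [325.1, 187.0] 0.65 [568.2 139.9   0. ]
orange_end [347.9, 211.4] 0.85 [596.2 172.8  13. ]
black_end [202.8, 224.7] 0.55 [634.5 -21.2  13. ]
rail_mid [274.3, 217.0] 0.65 [613.9  74.7  13. ]
post [-60.   72.5]
orange_end [-28.8 102.4]
black_end [-10.4 -94.4]
rail_mid [-21.1   3.1]
rail rect ((-36.38453674316406, 3.9589157104492188), (192.7707061767578, 42.90537643432617), 89.92882537841797) ylim -92.44961 100.31928
orange c [-32.3 102. ] 26
tcp [-66.4  -0.4] [569.16636072  66.67221129 289.20619229] [ 1.79994403e+02 -7.71819589e-02 -1.74268475e+02] 18.25
```

View pics/w4.png

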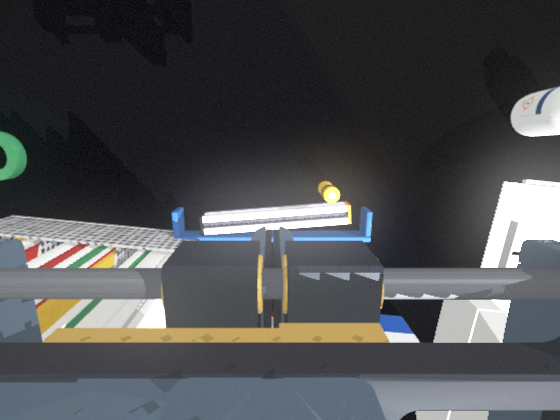

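The view shows the rail between the cheeks with the black end (203,222) at the fence and the orange end (350,212) about 15 mm short. I'll push beside the post, to its right.

Request:
arm_command(
  motion=[
    {"offset": [0.022,0.036,0],"spin": 0},
    {"offset": [0,0,0.06],"spin": 0},
    {"offset": [0,0,0.06],"spin": 0},
    {"offset": [0,0,0.06],"spin": 0},
    {"offset": [0,0,0.05],"spin": 0},
  ],
)

```text
time_s: 18.88
ee_pos: [543.1, 100.3, 57.8]
ee_rot: [-180.0, -0.1, -174.3]
force: [1.0, 0.2, 0.1]
gripper_width: 0.4
gripper_force: 0.0
```

Request:
arm_command(
  motion=[
    {"offset": [0,0,0.039],"spin": 0},
    {"offset": [0,0,0],"spin": 0},
    {"offset": [0,0,0],"spin": 0},
  ],
)

```text
time_s: 19.25
ee_pos: [544.9, 100.6, 22.2]
ee_rot: [180.0, 0.1, -174.3]
force: [0.6, -0.4, 1.2]
gripper_width: 0.4
gripper_force: 0.0
```

```bash
python3 look_s.py
```

```text
rail_mid 0.66 [-33.2   5.3]
orange_end 0.88 [-20.9 102.6]
black_end 0.65 [-14.5 -97.4]
tcp [-87.1  35.8] 22.630929361259508 19.45
```

Request:
arm_command(
  motion=[
    {"offset": [-0.015,0,0],"spin": 0},
    {"offset": [-0.012,0,0],"spin": 0},
    {"offset": [-0.008,0,0],"spin": 0},
    {"offset": [-0.005,0,0],"spin": 0},
    {"offset": [0,0,0],"spin": 0},
  ],
)

```text
time_s: 20.08
ee_pos: [584.0, 104.5, 20.7]
ee_rot: [180.0, 0.0, -174.3]
force: [-0.4, 0.5, -1.1]
gripper_width: 0.4
gripper_force: 0.1
```

Request:
arm_command(
  motion=[
    {"offset": [-0.003,0,0],"spin": 0},
    {"offset": [-0.003,0,0],"spin": 0},
    {"offset": [0,0,0],"spin": 0},
  ],
)

```text
time_s: 20.45
ee_pos: [588.7, 104.9, 20.7]
ee_rot: [180.0, -0.1, -174.3]
force: [-3.3, -0.6, 1.5]
gripper_width: 0.6
gripper_force: 2.1
```

Request:
arm_command(
  motion=[
    {"offset": [-0.003,0,0],"spin": 0},
    {"offset": [-0.002,0,0],"spin": 0},
    {"offset": [0,0,0],"spin": 0},
  ],
)

```text
time_s: 20.82
ee_pos: [588.8, 104.9, 20.8]
ee_rot: [-180.0, -0.7, -174.3]
force: [-14.8, -1.0, 11.2]
gripper_width: 0.3
gripper_force: 7.6
```

Request:
arm_command(
  motion=[
    {"offset": [0.03,0,0],"spin": 0},
    {"offset": [0,0,-0.06],"spin": 0},
    {"offset": [0,-0.03,-0.06],"spin": 0},
    {"offset": [0,-0.03,-0.06],"spin": 0},
    {"offset": [0,0,-0.055],"spin": 0},
  ],
)

```text
time_s: 21.45
ee_pos: [571.6, 45.1, 250.4]
ee_rot: [-179.9, 0.3, -174.4]
force: [0.5, 0.0, -0.7]
gripper_width: 0.5
gripper_force: 0.0
```

Request:
arm_command(
  motion=[
    {"offset": [-0.015,0,-0.05],"spin": 0},
    {"offset": [0,0,0],"spin": 0},
    {"offset": [0,0,0],"spin": 0},
  ],
)

```text
time_s: 21.82
ee_pos: [585.3, 48.3, 297.1]
ee_rot: [-180.0, 0.0, -174.3]
force: [0.1, -0.6, -0.1]
gripper_width: 0.4
gripper_force: 0.0
```

```bash
python3 look_w.py pics/w5.png; python3 look_s.py; python3 -c "
import cv2;p=cv2.imread('pics/w5.png');cv2.imwrite('pics/w5c.png',cv2.resize(p[160:260,160:400],None,fx=3.3,fy=3.3,interpolation=cv2.INTER_CUBIC))"
```

```text
post [338.6, 173.5] 0.96 [566.8 139.1   0. ]
orange_end [361.4, 210.4] 0.85 [612.6 175.2  13. ]
black_end [217.5, 210.9] 0.56 [633.2 -22.   13. ]
rail_mid [288.8, 211.3] 0.96 [623.9  75.8  13. ]
post [-61.5  71.9]
orange_end [-12.2 103.2]
black_end [-11.7 -95.1]
rail_mid [-11.    3.2]
rail rect ((-14.512608528137207, 4.5985565185546875), (196.1260223388672, 30.30576515197754), 89.94094848632812) ylim -93.46144 102.64734
orange c [-18.4 101.3] 20
tcp [-52.7 -20.2] [584.82551107  48.40928586 296.43079972] [ 1.79993615e+02 -1.27368353e-01 -1.74253852e+02] 22.075
rail_mid 0.84 [-20.4   2.4]
orange_end 0.91 [-22.6 106.2]
black_end 0.66 [-28.2 -94.4]
tcp [-52.3 -20.2] 297.3320848211423 22.275
```

View pics/w5c.png

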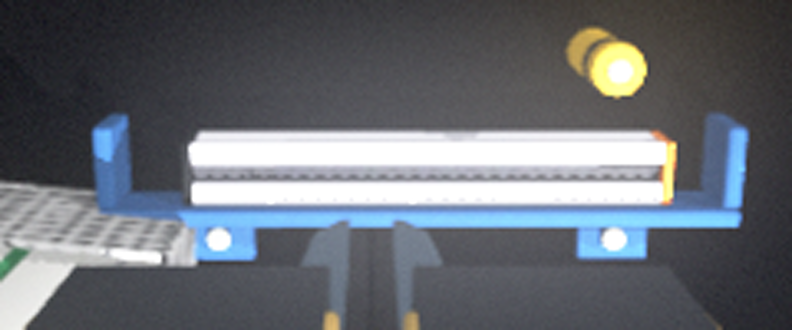

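The crop shows the rail flush and parallel to the fence, from (190,165) to (672,170), clear of both cheeks and behind the post. Handing in.

```bash
python3 -c "
from workcell import env
print(env.job_done())"
```

```text
the job is handed in; nothing more can be done
None
```

The rail is in the blue bay, flush against the back fence and between the cheeks in the last wrist view; it went in orange end first behind the post, moved only by pushing, and the job is handed in (the hand-in gave no verdict).

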